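# Show the matching jar lid to the webcam

### The job

One of the three loose brass lids screws onto the blue jar that stands on the dark slate coaster (the smallest that still goes over its neck): pick out that lid and hold it up to the webcam clipped on top of the small display, centred straight in front of the lens and 15 cm from it, with the lid's open underside facing the lens squarely so that a colleague can inspect the seal. Finish while holding it there still, free of everything but the gripper. Leave the jars, the other lids, the salt shaker and the display alone.

Things in the scene. Friction and masses are not known exactly. Their poses are not given: they have to be found in the camera images.
- lid_small: smallest golden-brown brass round screw lid for a jar, 36 mm outer diameter, 32 mm inner diameter, 15 mm tall, open underneath with a red and white seal inside; it lies on the worktop top up. Origin: centre of the open underside; z runs along the lid's axis, out through its closed top
- lid_medium: middle-sized golden-brown brass round screw lid for a jar, 46 mm outer diameter, 42 mm inner diameter, 15 mm tall, open underneath with a red and white seal inside; it lies on the worktop top up. Origin: centre of the open underside; z runs along the lid's axis, out through its closed top
- lid_large: largest golden-brown brass round screw lid for a jar, 56 mm outer diameter, 52 mm inner diameter, 15 mm tall, open underneath with a red and white seal inside; it lies on the worktop top up. Origin: centre of the open underside; z runs along the lid's axis, out through its closed top
- jar_narrow: blue stoneware jar without a lid, 70 mm diameter body, 98 mm tall, with the narrower neck: 40 mm outer diameter at the mouth. Stands upright on the slate coaster or on the cork mat. Origin: centre of its underside, z up
- jar_wide: blue stoneware jar without a lid, 70 mm diameter body, 98 mm tall, with the wider neck: 50 mm outer diameter at the mouth. Stands upright on the slate coaster or on the cork mat. Origin: centre of its underside, z up
- slate_coaster: round dark grey slate coaster, 92 mm diameter, 5 mm thick, fixed; one of the two jars stands on it, the other jar on the cork mat. Origin: centre of its underside
- webcam: grey webcam bar (28 x 74 x 18 mm) clipped on the top edge of the display, fixed to it, tilted back so that it looks up at 50 degrees above level towards the robot's side. Origin: centre of the lens glass; z is the viewing direction, out of the lens, y level along the bar, x square to both, up and away from the robot
- display: small beige display with a black screen facing the robot's side, 82 x 105 mm foot, 137 mm tall, 187 mm to the top of the webcam, fixed to the worktop. Origin: centre of its underside; the screen faces its -x
- salt_shaker: salt shaker with grey top, 44 mm diameter, 90 mm tall, loose bystander. Origin: centre of its underside

How it is judged (in metres and radians):
On the way:
1. the lid that fits the jar on the slate coaster is gripped and lifted clear of the worktop (((horizontal distance between jar_narrow and slate_coaster below 0.05 m and (height (world z) of lid_medium above 0.06 m and contact force between the fingers and lid_medium above 1 N)) or (horizontal distance between jar_wide and slate_coaster below 0.05 m and (height (world z) of lid_large above 0.06 m and contact force between the fingers and lid_large above 1 N)))), for 0.2 s.
At the end, for the whole second after the job is handed in: the lid fitting the jar on the slate coaster is held still by the gripper alone, its underside 110 to 190 mm from the lens along the view, within 30 mm of the view's axis in x and y, facing the lens within 0.26 rad; other lids on the worktop, jars within 30 mm of their start (((horizontal distance between jar_narrow and slate_coaster below 0.05 m and (height (world z) of lid_medium above 0.15 m and contact force between the fingers and lid_medium above 1 N) and z of lid_medium in the frame of webcam between 0.11 and 0.19 m and x of lid_medium in the frame of webcam between -0.03 and 0.03 m and y of lid_medium in the frame of webcam between -0.03 and 0.03 m and angle between the z axis of lid_medium and the z axis of webcam, either way round below 0.26 rad and angle between lid_medium's own z axis and vertical below 1.2 rad and linear speed of lid_medium below 0.02 m/s and angular speed of lid_medium below 0.2 rad/s and contact force between lid_medium and display below 0.2 N and height (world z) of each of lid_large, lid_small below 0.02 m and distance of each of jar_narrow, jar_wide from where it was at the start of the episode below 0.03 m) or (horizontal distance between jar_wide and slate_coaster below 0.05 m and (height (world z) of lid_large above 0.15 m and contact force between the fingers and lid_large above 1 N) and z of lid_large in the frame of webcam between 0.11 and 0.19 m and x of lid_large in the frame of webcam between -0.03 and 0.03 m and y of lid_large in the frame of webcam between -0.03 and 0.03 m and angle between the z axis of lid_large and the z axis of webcam, either way round below 0.26 rad and angle between lid_large's own z axis and vertical below 1.2 rad and linear speed of lid_large below 0.02 m/s and angular speed of lid_large below 0.2 rad/s and contact force between lid_large and display below 0.2 N and height (world z) of each of lid_medium, lid_small below 0.02 m and distance of each of jar_narrow, jar_wide from where it was at the start of the episode below 0.03 m))); the arm keeps its last pose, push and grip.
It fails at once if a jar is moved by more than 30 mm (distance of any of jar_narrow, jar_wide from where it was at the start of the episode above 0.03 m).
It fails at once if the salt shaker is moved by more than 30 mm (distance of salt_shaker from where it was at the start of the episode above 0.03 m).
It fails at once if a lid that does not fit is moved by more than 30 mm (distance of lid_small from where it was at the start of the episode above 0.03 m or (horizontal distance between jar_narrow and slate_coaster below 0.05 m and distance of lid_large from where it was at the start of the episode above 0.03 m) or (horizontal distance between jar_wide and slate_coaster below 0.05 m and distance of lid_medium from where it was at the start of the episode above 0.03 m)).
It fails at once if the display or webcam is hit harder than 10 N (contact force between anything else and display above 10 N).
It also fails if it takes over 32 s, if anything falls off the work surface, if the arm or the gripper's body presses on something with over 40 N, if the wrist force passes 120 N, or if a joint passes its speed limit or range.

### The arm

A 6-joint arm with a two-finger parallel gripper is mounted at the origin on a cart in front of the work surface, level with it; the furniture and walls round the work are solid. World frame = base frame: x ahead of the robot, y to its left, z up, the work surface at z = 0. Lengths are in mm, angles in rad, forces in N, time in s.
With the tool pointing down it reaches from about 300 to 775 mm from the base axis. Payload 14.6 kg.
Tool frame: the origin (TCP) lies on the centre line of the jaws, within the pads' length; the fingertips stand 19 mm ahead of it and the grasp point (between the pads) is the TCP (bot.tip_reach is the distance from the TCP to the fingertips, in mm); y points along the fingers, x is the direction in which the jaws open and shut, and the axes are right-handed (so a half turn about y gives the same grasp; the last joint's range is limited). The gripper opens to 85 mm and grips with 20 to 120 N. Pads are 22 mm wide; open, the fingers measure 114 mm over their backs; the gripper's body (76 mm by 85 mm) begins 54 mm behind the grasp point. The pads swing forward as they close: fully open they stand 13 mm farther back than shut.
Start: joints at [1.108, 0.3, 1.521, -0, 1.321, -0.067], TCP at [212.047, 507.47, 250.281] pointing down, gripper open.
Joint ranges: [-3.03, 3.03], [-0.79, 2.21], [0.23, 2.52], [-1.04, 4.18], [0, 3.07], [-2.55, 2.55]. Speed limits (rad/s): [2.22, 2.22, 2.57, 3.14, 3.14, 3.14].

### API

Orientations are given as a unit quaternion [w, x, y, z].
In Python, from rig import bot gives the robot as it stands. Calls block until the motion is done:
- bot.move_to(position, orientation): joint-space move of the TCP to a pose.
- bot.servo_line(position, attitude=None, speed=150, until_force=None): straight line of the TCP; attitude=None keeps the orientation; speed is the mean speed in mm/s. With until_force (N) it stops when the force on the tool has changed by that much, and returns True; else False.
- bot.move_joints(angles): joint-space move.
- bot.move_gripper(opening, grip_force=None): finger opening in mm; grip_force is the grip in N (None keeps the last); returns when the fingers have stopped.
- bot.dwell(seconds).
- bot.ik(position, orientation): joint angles nearest the present ones, or None.
- bot.read_state(): the state.
- bot.read_camera(name): name is "scene" or "top"; returns a dict with "image" (384x512x3 uint8, blue, green, red), "depth" (384x512 float32, mm along the optical axis (not along the pixel's ray), 0 where there is no reading), "fovy" (degrees; the focal length in pixels is half the picture's height over the tangent of half this angle, whatever the lens; pixels are square), "cx", "cy" (the principal point, pixels), "k1" (the pictures are not rectified: a ray, as slopes to the right and down, at radius r is drawn at 1 + k1 r^2 times it, then the intrinsics apply), "eye" and "attitude" of the camera in the world. Camera axes: x right, y down, z forward; pixel columns grow to the right and rows downward; lengths in mm; the calibration is good to about 2 mm. A picture is of the moment at which its call begins.
A pose or a line that the arm cannot do raises bot.MotionError and nothing moves.
- bot.finish_job(): hands the job in, once; it reports no verdict.
The state is a dict: "clock": time; "joint_positions": joint angles; "qvel": joint speeds; "effort": joint torques, N m; "ee_pos": TCP position; "tool_rot": TCP orientation; "ft_force": force on the tool from outside, world axes, zero at the start; "moment": the same for the moment, N m; "grip_width": finger opening in mm.
Only numpy, scipy, OpenCV 4.12 (cv2) and the standard library are available. Lean on these libraries where they do the work, as an engineer would, in place of code of your own. Each camera call takes 0.05 s, during which the arm holds its last target. There are 200 camera calls.

## Working session

There is one attempt and no reset: what is moved stays moved. The work goes in short steps, each a Python script; the robot and the scene stay as the last script left them, time stands still between calls to the robot, and variables do not carry over. Pictures are saved under pics/ and viewed, about 8 in all and at most 12, crops included, and the job is handed in when it is done.

```bash
mkdir -p pics; ls; cat > h.py <<'E'
import numpy as np, cv2
from scipy.spatial.transform import Rotation as R
from rig import bot
def rot(q): return R.from_quat([q[1],q[2],q[3],q[0]]).as_matrix()
def quat(M):
    q=R.from_matrix(M).as_quat(); return [float(v) for v in (q[3],q[0],q[1],q[2])]
def rays(c,uv):
    h=c["image"].shape[0]; f=h/2/np.tan(np.radians(c["fovy"])/2)
    K=np.array([[f,0,c["cx"]],[0,f,c["cy"]],[0,0,1]])
    p=cv2.undistortPoints(np.float64(uv).reshape(-1,1,2),K,np.array([c["k1"],0,0,0.]))[:,0]
    return np.c_[p,np.ones(len(p))]
def world_depth(c,uv):
    uv=np.asarray(uv); d=c["depth"][uv[:,1].astype(int),uv[:,0].astype(int)]
    return (rays(c,uv)*d[:,None])@rot(c["attitude"]).T+np.array(c["eye"])
def on_plane(c,uv,z):
    d=rays(c,uv)@rot(c["attitude"]).T; e=np.array(c["eye"])
    return e+d*((z-e[2])/d[:,2])[:,None]
def cloud(c):
    h,w=c["depth"].shape; u,v=np.meshgrid(np.arange(w),np.arange(h))
    P=world_depth(c,np.c_[u.ravel(),v.ravel()]).reshape(h,w,3); P[c["depth"]==0]=np.nan; return P
E
python3 - <<'E'
from h import *
import pickle
for n in ("scene","top"):
    c=bot.read_camera(n); cv2.imwrite(f"pics/{n}0.png",c["image"]); pickle.dump(c,open(n+"0.pkl","wb"))
    print(n,c["fovy"],c["k1"],c["eye"],rot(c["attitude"]).round(3).tolist(),(c["depth"]>0).mean())
E
```

```text
pics
scene 44.314866244036956 0.015928899276947458 [-244.07292276 -510.1495268   893.39525173] [[0.514, -0.53, 0.675], [-0.858, -0.302, 0.416], [-0.017, -0.793, -0.609]] 0.992279052734375
top 43.644791708531784 -0.16902468107949964 [ 488.30175181   -3.4529665  1295.90274724] [[0.029, -0.994, 0.103], [-0.999, -0.028, 0.018], [-0.016, -0.104, -0.994]] 0.9960683186848959
```

View pics/scene0.png

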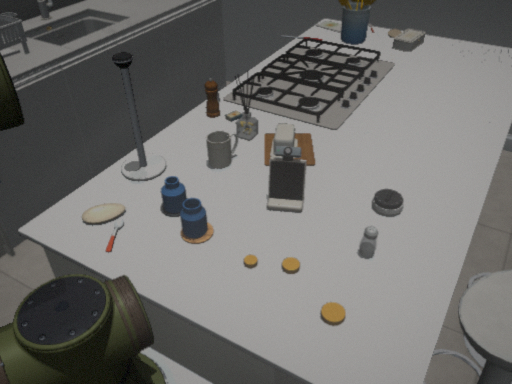

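View pics/top0.png

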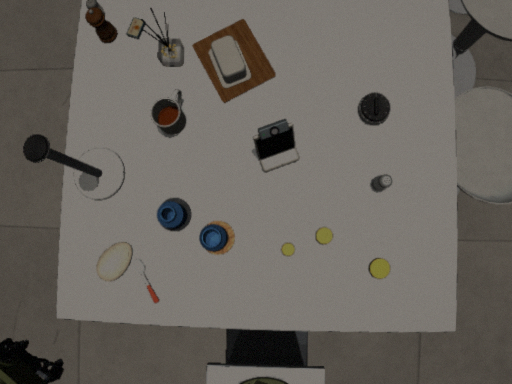

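The scene view shows three lids at px (251,261), (291,265) and (333,313). The jar on the orange cork is at (194,220), so the slate jar is at (174,197). The display is at (287,185). In the top view the slate jar is at (173,214), the cork jar at (213,237), and the lids at (288,249), (324,236) and (380,268). Next I'll measure the lids, necks and webcam.

```bash
python3 - <<'E'
from h import *
import pickle
S=pickle.load(open("scene0.pkl","rb"));T=pickle.load(open("top0.pkl","rb"))
for n,c in (("scene",S),("top",T)):
    hsv=cv2.cvtColor(c["image"],cv2.COLOR_BGR2HSV); P=cloud(c)
    m=((hsv[...,0]>12)&(hsv[...,0]<36)&(hsv[...,1]>130)&(hsv[...,2]>80)).astype(np.uint8)
    N,L,st,ce=cv2.connectedComponentsWithStats(m)
    for i in range(1,N):
        if st[i,4]<60: continue
        z=np.nanmedian(P[L==i][:,2])
        w=on_plane(c,[ce[i]],15)[0]
        cn=cv2.findContours((L==i).astype(np.uint8),0,2)[0][0][:,0]
        q=on_plane(c,cn,15); print(n,"lid?",ce[i].round(1),st[i,4],"z",z.round(1),w.round(1),"ext",np.ptp(q,axis=0)[:2].round(1))
    b=((hsv[...,0]>95)&(hsv[...,0]<125)&(hsv[...,1]>90)).astype(np.uint8)
    N,L,st,ce=cv2.connectedComponentsWithStats(b)
    for i in range(1,N):
        if st[i,4]<150: continue
        q=P[L==i]; q=q[~np.isnan(q[:,0])]
        top=q[q[:,2]>np.percentile(q[:,2],99)-8]
        print(n,"blue",ce[i].round(0),st[i,4],"z99",np.percentile(q[:,2],99).round(1),"rim ext",np.ptp(top,axis=0).round(1),"c",((top.max(0)+top.min(0))/2).round(1))
    # display/webcam region
    for lo,hi in ((30,60),(60,90),(90,120),(120,140),(140,160),(160,175),(175,195)):
        sel=(P[...,0]>480)&(P[...,0]<720)&(P[...,1]>-120)&(P[...,1]<70)&(P[...,2]>lo)&(P[...,2]<hi)
        q=P[sel]
        if len(q)>4: print(n,lo,hi,len(q),q.min(0).round(0),q.max(0).round(0))
x=np.hstack([cv2.resize(S["image"][130:220,240:340],None,fx=4,fy=4,interpolation=2),cv2.resize(T["image"][105:180,240:310],None,fx=4.8,fy=4.8,interpolation=2)])
cv2.imwrite("pics/crop.png",x)
E
```

```text
scene lid? [250.2 259.7] 83 z 15.7 [467.6 -52.8  15. ] ext [29.9 29.4]
scene lid? [290.5 263.8] 153 z 16.0 [ 506.7 -148.6   15. ] ext [40.6 39.1]
scene lid? [332.8 312.1] 335 z 15.9 [ 422.4 -300.4   15. ] ext [51.3 50.2]
scene blue [354.  36.] 194 z99 75.5 rim ext [52.3 56.7  8.6] c [2040.1  277.7   72. ]
scene blue [173. 191.] 197 z99 87.0 rim ext [46.7 45.6  9.2] c [544.8 255.2  83.7]
scene blue [193. 216.] 170 z99 86.8 rim ext [50.4 54.5 10.2] c [486.7 142.4  83.9]
scene 30 60 71 [709.  -5.  30.] [720.  36.  59.]
scene 60 90 13 [716.  24.  60.] [719.  35.  75.]
top lid? [225.5 238.2] 149 z 4.0 [492.7 117.2  15. ] ext [83.  52.3]
top lid? [323.6 235.3] 188 z 13.3 [ 508.  -144.1   15. ] ext [40.1 40.1]
top lid? [287.6 249. ] 104 z 13.3 [469. -49.  15.] ext [26.9 29.4]
top lid? [379.1 268. ] 300 z 13.2 [ 424.1 -295.3   15. ] ext [48.3 49.2]
top blue [172. 214.] 614 z99 104.6 rim ext [35.7 37.   8.4] c [550.6 259.2 101.7]
top blue [213. 237.] 542 z99 105.3 rim ext [45.2 50.2  9.5] c [494.2 145.5 102.2]
top 30 60 50 [709.   5.  31.] [720.  37.  60.]
top 60 90 6 [717.  28.  62.] [719.  39.  68.]
```

View pics/crop.png

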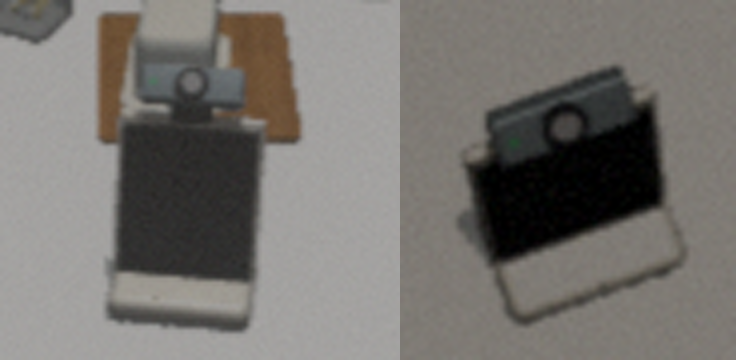

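The crops show a lens at about scene (287.8,150.8) and top (274.6,130.8), with the display yawed. The slate jar's rim measures 36–46 mm against 45–54 mm for the cork jar, so the slate jar is the narrow one and I need the medium lid. Next I'll triangulate the lens and find the yaw.

```bash
python3 - <<'E'
from h import *
import pickle
S=pickle.load(open("scene0.pkl","rb"));T=pickle.load(open("top0.pkl","rb"))
def tri(a,b):
    A=0;B=0
    for c,uv in ((S,a),(T,b)):
        d=(rays(c,[uv])@rot(c["attitude"]).T)[0]; d/=np.linalg.norm(d); M=np.eye(3)-np.outer(d,d); A=A+M;B=B+M@np.array(c["eye"])
    p=np.linalg.solve(A,B); 
    gap=[np.linalg.norm(np.cross(p-np.array(c["eye"]),(lambda d:d/np.linalg.norm(d))((rays(c,[uv])@rot(c["attitude"]).T)[0]))) for c,uv in((S,a),(T,b))]
    return p.round(1),np.round(gap,1)
s=lambda x,y:(240+x/4-.4,130+y/4-.4); t=lambda x,y:(240+(x-400)/4.8-.4,105+y/4.8-.4)
print("lens",tri(s(191,83),t(566,124)))
print("lid",tri((290.5,263.8),(323.6,235.3)))
print("led",tri(s(153,80),t(514,143)))
print("scr BL",tri(s(117,272),t(494,262)),"scr BR",tri(s(250,282),t(660,206)))
print("scr TL",tri(s(122,122),t(474,160)),"TR",tri(s(262,122),t(656,95)))
for n,c,uv in(("S",S,s(191,83)),("T",T,t(566,124))): print(n,"lens depth",world_depth(c,[np.round(uv)]).round(1))
# foot front strip, webcam cloud from depth
for n,c in (("S",S),("T",T)):
    P=cloud(c); g=cv2.cvtColor(c["image"],6)
    for lo,hi in((5,30),(145,200)):
        sel=(P[...,0]>560)&(P[...,0]<800)&(P[...,1]>-130)&(P[...,1]<90)&(P[...,2]>lo)&(P[...,2]<hi); q=P[sel]
        if len(q)<5: continue
        (cx,cy),(w,h),a=cv2.minAreaRect(q[:,:2].astype(np.float32)); print(n,lo,len(q),(round(cx),round(cy)),(round(w),round(h)),round(a,1),q.min(0).round(),q.max(0).round())
E
```

```text
lens (array([752.7,  -5. , 171. ]), array([0.4, 0.4]))
lid (array([ 508.7, -145.9,   11.4]), array([1.5, 1.5]))
led (array([742.5,  20.3, 171.2]), array([0.9, 0.9]))
scr BL (array([709.3,  31.9,  16.7]), array([2.2, 2.2])) scr BR (array([743.3, -60.9,  20.3]), array([2.3, 2.3]))
scr TL (array([741.7,  43. , 128.7]), array([0.7, 0.7])) TR (array([776.5, -50.6, 139.3]), array([0.1, 0.1]))
S lens depth [[749.1  -6.1 174.6]]
T lens depth [[752.6  -4.1 174.9]]
S 5 540 (681, -33) (201, 196) 4.0 [ 580. -125.    5.] [787.  71.  30.]
S 145 294 (754, -4) (26, 73) 24.2 [730. -42. 145.] [776.  33. 180.]
T 5 628 (688, -14) (214, 226) 85.4 [ 567. -128.    5.] [800.  88.  30.]
T 145 383 (757, -3) (31, 74) 21.1 [732. -40. 154.] [783.  35. 180.]
```

```bash
cat >> h.py <<'E'
lens=np.array([751.5,-5,172.5]); yaw=np.radians(20.7); el=np.radians(50)
view=np.array([-np.cos(el)*np.cos(yaw),-np.cos(el)*np.sin(yaw),np.sin(el)])
lid=np.array([507.8,-146,0.])
def tool(y,x):
    y=np.array(y,float);x=np.array(x,float); x-=y*(x@y); x/=np.linalg.norm(x); return np.c_[x,y,np.cross(x,y)]
def pick(a): return quat(tool([0,0,-1],[np.cos(a),np.sin(a),0]))
def show(a): # a: turn of x about view axis from level
    lv=np.array([np.sin(yaw),-np.cos(yaw),0]); return quat(tool(-view,R.from_rotvec(view*a).apply(lv)))
E
python3 - <<'E'
from h import *
s=bot.read_state(); print(bot.tip_reach,s["clock"],s["grip_width"],rot(s["tool_rot"]).round(2).tolist(), view.round(3), (lens+150*view).round(1))
for d in range(-180,180,45):
    a=np.radians(d)
    f=lambda p,q:(lambda j:None if j is None else np.round(j,2).tolist())(bot.ik(list(map(float,p)),q))
    print(d,"pick",f(lid+[0,0,250],pick(a)),f(lid+[0,0,17],pick(a)),"show",f(lens+154*view,show(a)),f(lens+210*view,show(a)))
E
```

```text
19.0 0.1 85.31390033400919 [[0.39, -0.0, -0.92], [0.92, -0.0, 0.39], [-0.0, -1.0, 0.0]] [-0.601 -0.227  0.766] [661.3 -39.1 287.4]
-180 pick None None show [-0.24, 0.27, 1.59, 0.56, 0.76, -2.48] [-0.28, 0.17, 1.62, 0.54, 0.85, -2.47]
-135 pick [-0.35, 0.25, 1.58, -0.0, 1.31, 2.01] [-0.35, 0.57, 1.75, -0.0, 0.82, 2.01] show None None
-90 pick [-0.35, 0.25, 1.58, -0.0, 1.31, 1.22] [-0.35, 0.57, 1.75, -0.0, 0.82, 1.22] show [-0.24, 0.27, 1.59, 0.56, 0.76, 2.23] [-0.28, 0.17, 1.62, 0.54, 0.85, 2.24]
-45 pick [-0.35, 0.25, 1.58, -0.0, 1.31, 0.44] [-0.35, 0.57, 1.75, -0.0, 0.82, 0.44] show [-0.24, 0.27, 1.59, 0.56, 0.76, 1.44] [-0.28, 0.17, 1.62, 0.54, 0.85, 1.46]
0 pick [-0.35, 0.25, 1.58, -0.0, 1.31, -0.35] [-0.35, 0.57, 1.75, -0.0, 0.82, -0.35] show [-0.24, 0.27, 1.59, 0.56, 0.76, 0.66] [-0.28, 0.17, 1.62, 0.54, 0.85, 0.67]
45 pick [-0.35, 0.25, 1.58, -0.0, 1.31, -1.13] [-0.35, 0.57, 1.75, -0.0, 0.82, -1.13] show [-0.24, 0.27, 1.59, 0.56, 0.76, -0.13] [-0.28, 0.17, 1.62, 0.54, 0.85, -0.12]
90 pick [-0.35, 0.25, 1.58, -0.0, 1.31, -1.92] [-0.35, 0.57, 1.75, -0.0, 0.82, -1.92] show [-0.24, 0.27, 1.59, 0.56, 0.76, -0.91] [-0.28, 0.17, 1.62, 0.54, 0.85, -0.9]
135 pick None None show [-0.24, 0.27, 1.59, 0.56, 0.76, -1.7] [-0.28, 0.17, 1.62, 0.54, 0.85, -1.69]
```

```bash
python3 - <<'E'
from h import *
q=pick(0)
bot.move_to((lid+[0,0,220]).tolist(),q)
bot.move_gripper(60,grip_force=40)
bot.servo_line((lid+[0,0,60]).tolist(),speed=150)
c=bot.read_camera("scene"); x=cv2.resize(c["image"][200:320,220:380],None,fx=4,fy=4); cv2.imwrite("pics/hover.png",x)
s=bot.read_state(); print(s["clock"],s["ee_pos"],s["grip_width"],s["ft_force"])
E
```

```text
4.2833 [ 508.22806928 -146.14576435   60.86260384] 59.89714672360976 [-0.15513816 -0.29488813 -0.02495442]
```

View pics/hover.png

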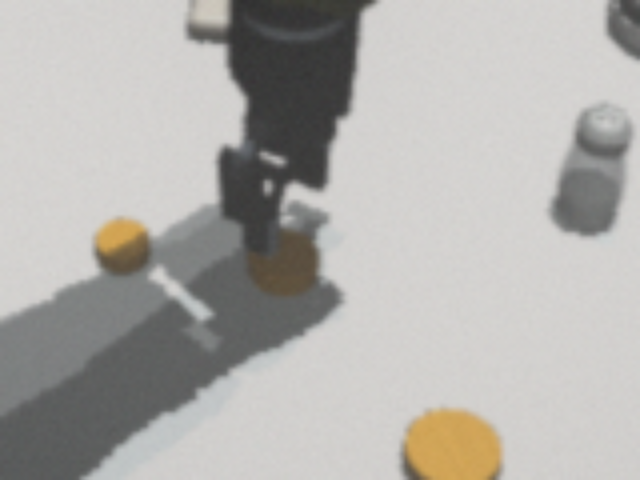

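The gripper hovers above the medium lid (crop px 283,262) with its fingers astride it along x, and the other lids and the shaker are clear. Next I'll descend with a force stop, grip and lift a little.

```bash
python3 - <<'E'
from h import *
hit=bot.servo_line((lid+[0,0,17]).tolist(),speed=60,until_force=6)
s=bot.read_state(); z=s["ee_pos"][2]; print(hit,s["ee_pos"],s["ft_force"])
if hit and z<32: bot.servo_line([s["ee_pos"][0],s["ee_pos"][1],z+2],speed=40)
if z<32:
    bot.move_gripper(30,grip_force=50); s=bot.read_state(); print("grip",s["grip_width"],s["ee_pos"],s["ft_force"])
    p=np.array(s["ee_pos"]); bot.servo_line([p[0],p[1],220.],speed=150)
    bot.dwell(.2); s=bot.read_state(); print("lift",s["clock"],s["grip_width"],s["ee_pos"],s["ft_force"])
    c=bot.read_camera("scene"); cv2.imwrite("pics/lift.png",cv2.resize(c["image"][130:320,210:390],None,fx=3,fy=3))
E
```

```text
False [ 507.96593357 -146.0665244    17.21260133] [ 0.38662623 -0.18223767  0.80198089]
grip 43.940072961318286 [ 508.11385303 -146.11219831   17.85535262] [-2.50012553  0.72320966  7.44355606]
lift 7.15 43.87976584308836 [ 508.00226889 -146.0612288   219.51238821] [ 0.2367062  -0.3979389  -0.72116963]
```

View pics/lift.png

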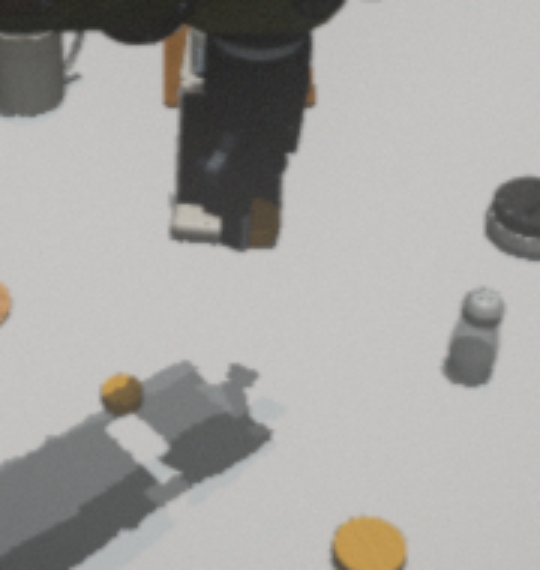

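The lid is held between the fingertips (crop px 262,222) and the others haven't moved. Its underside is about 18 mm beyond the TCP, so I'll go to the lens via a standoff.

```bash
python3 - <<'E'
from h import *
q=show(np.radians(20))
bot.servo_line([480.,-130.,330.],speed=180)
bot.move_to((lens+240*view).tolist(),q)
bot.servo_line((lens+168*view).tolist(),speed=80)
bot.dwell(.4); s=bot.read_state()
R_=rot(s["tool_rot"]); u=np.array(s["ee_pos"])+17.9*R_[:,1]; d=u-lens
print(s["clock"],s["grip_width"],s["ft_force"],"along",d@view,"off",np.linalg.norm(d-view*(d@view)),"ang",np.degrees(np.arccos(-R_[:,1]@view)))
out=[]
for n in("scene","top"):
    c=bot.read_camera(n); 
    im=c["image"][90:280,210:390]; out.append(cv2.resize(im,(390,412)))
cv2.imwrite("pics/show.png",np.hstack(out))
E
```

```text
10.1083 43.91475568692883 [ 0.40385481 -0.44925938 -0.59364276] along 150.22476441244834 off 0.0572998634129131 ang 0.009525872445418353
```

View pics/show.png

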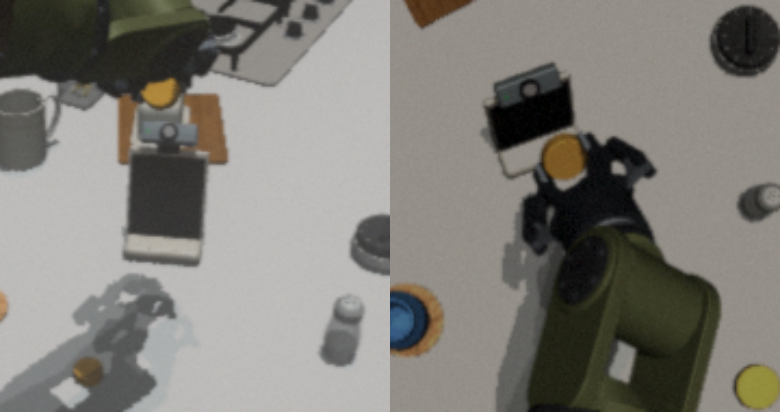

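The lid is held in front of the webcam (scene crop px 160,92; top crop 564,157), clear of the display. I'll check its position and tilt independently from the depth images before handing in.

```bash
python3 - <<'E'
from h import *
for n in("top","scene"):
    c=bot.read_camera(n); P=cloud(c); h=cv2.cvtColor(c["image"],40)
    m=(h[...,0]>10)&(h[...,0]<36)&(h[...,1]>110)&(P[...,2]>230)&(np.linalg.norm(P-(lens+165*view),axis=2)<60)
    q=P[m]; o=np.median(q,0); q=q[np.linalg.norm(q-o,axis=1)<26]; o=q.mean(0); nrm=np.linalg.svd(q-o)[2][2]; nrm*=np.sign(nrm[2]); d=o-lens
    print(n,len(q),o.round(1),"along",round(d@view,1),"off",(d-view*(d@view)).round(1),"ang",np.degrees(np.arccos(nrm@view)).round(1),nrm.round(2))
s=bot.read_state(); print(s["clock"],s["grip_width"],np.abs(s["qvel"]).max())
E
```

```text
top 347 [655.  -39.3 299.5] along 163.2 off [1.6 2.7 2. ] ang 7.2 [-0.52 -0.16  0.84]
scene 169 [649.2 -46.9 294.8] along 164.7 off [-3.3 -4.5 -3.9] ang 2.1 [-0.6  -0.19  0.77]
10.3083 43.77265493628862 0.002564920622147492
```

```bash
python3 -c "
from h import *
bot.finish_job(); s=bot.read_state(); print(s['clock'],s['grip_width'])"
```

```text
the job is handed in; nothing more can be done
the job is handed in; nothing more can be done
```

I handed the job in with the medium lid held still in front of the webcam, about 149 mm from the lens with its open side facing it. No verdict was reported.

- **Choosing the lid:** The jar on the slate coaster has the narrower neck. Its rim measured about 36–46 mm across the two cameras, against 45–54 mm for the jar on the cork mat. That makes the medium lid the smallest that goes over it.
- **Pick:** I gripped it at about 50 N and lifted it. The jaws read 43.9 mm on a 46 mm lid, about 2 mm under, and held that width throughout. The fingertips appear to have pressed on the worktop with about 7 N while closing.
- **Position at the end, from the robot's own pose:** 150 mm along the view, less than 1 mm off its axis, and square to the lens I had measured.
- **Position at the end, from the cameras:** The lid's closed top was 163–165 mm from the lens, which puts the underside at 148–150 mm. It was 4–7 mm off the axis.
- **Tilt:** The scene camera gave 2° and the top camera 7°. They disagree, but both are within the allowed 15°.
- **Other things:** In the last pictures the display, shaker and other lids looked untouched and the lid was clear of the display. I did not measure their positions or the jars' again. The clock read 10.3 s at the last check.

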